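# Seat the brass die in its holder and swing the keeper over it

### The arm

A 7-joint arm with a two-finger parallel gripper is mounted at the origin on the work surface. World frame = base frame: x ahead of the robot, y to its left, z up, the work surface at z = 0. Lengths are in m, angles in rad, forces in N, time in s.
With the tool pointing down it reaches from about 0.4 to 0.875 m from the base axis. Payload 19.3 kg.
Tool frame: the origin (TCP) lies at the very end of the fingers, on their centre line; the grasp point (between the pads) lies 19 mm behind it; z points along the fingers, y is the line along which they close (so a half turn about z gives the same grasp; the last joint's range is limited). The gripper opens to 85 mm and grips with 20 to 120 N. Pads are 22 mm wide; open, the fingers measure 114 mm over their backs; the gripper's body (76 mm by 85 mm) begins 54 mm behind the grasp point. The pads swing forward as they close: fully open they stand 13 mm farther back than shut.
Start: joints at [1.091, 0.521, -0.036, 1.599, 0.021, 1.021, -0.113], TCP at [0.249, -0.573, 0.231] pointing down, gripper open.
Joint ranges: [-2.91, 2.91], [-0.3, 2.13], [-1.5, 1.42], [0.17, 2.43], [-1.26, 4.41], [0.16, 1.93], [-2.52, 2.52]. Speed limits (rad/s): [1.89, 1.89, 2.39, 2.39, 3.01, 3.01, 3.01].

### API

Orientations are given as [roll, pitch, yaw] about the fixed x, y, z axes, in that order (R = Rz(yaw) Ry(pitch) Rx(roll)).
In Python, from workcell import bot gives the robot as it stands. The module is installed in compiled form; this text tells all that it offers.
- The arm moves only by the tool apply_moves, never from a script. Its arguments are lists of equal length, an entry for each row: "claw": the finger opening in m, from 0 to 0.0854; "xyz": the shift along the tool's x, y, z in m, a list of three; "twist": the turn, a rotation vector about the tool's x, y, z in rad, a list of three. A call has 1 to 20 rows; each row shifts and turns the commanded pose from where the row before left it, along the tool's axes as they then stand; what a row does not reach is not made up. A row lasts 1/10 s, in which the tool goes at most 50 mm and 8.59 degrees, less where a joint would pass 70% of its speed; a pose out of reach is approached as far as the arm can. A call with a gripper value outside its range is refused whole. The fingers move at their own pace and stop on an object; "force" is the grip in N (left out, the last holds). Time passes only in rows, so rows that do not move let the fingers close. It gives the time, the measured TCP pose, the force, the opening and the grip force at its end, in the units of the state.
- bot.observe(): the state, without advancing time (a new reading comes with each control period).
- bot.grab_frame(name): name is "scene" or "top" or "wrist"; returns a dict with "img" (480x640x3 uint8, red, green, blue), "vfov" (degrees; the focal length in pixels is half the picture's height over the tangent of half this angle, whatever the lens; pixels are square), "cx", "cy" (the principal point, pixels), "view" (4x4, takes a point from world to camera coordinates). Camera axes: x right, y up, looking along -z (the intrinsics and any distortion apply to the point x, -y, -z); pixel columns grow to the right and rows downward; lengths in m; the calibration is good to about 2 mm. A picture is of the moment at which its call begins. There is no depth.
- bot.job_done(): hands the job in; it is judged then, once.
Trained networks look in the newest picture that a camera, given by its name, has taken for a name from the list of things; names that differ only in an ending like _2 or _b are one class to them, and where a whole thing is asked for, a point or a joint stands for the part that bears it (a point fixed in the world has none). Each returns a list of dicts, best first, with "score" (0 to 1); they miss things now and then, are a little off and sometimes report something else, mostly with a low value. They report only what shows in the picture. A call takes as long as a camera call. They do not tell look-alikes from the thing itself.
- bot.find_in(camera, query): "position" ([x, y, z] in m, in world coordinates, good to about 4 mm: the middle of the surface that is visible of it).
The state is a dict: "clock": time; "qpos": joint angles; "qd": joint speeds; "joint_efforts": joint torques, N m; "position": TCP position; "tool_rot": TCP orientation; "force": force on the tool from outside, world axes, zero at the start; "moment": the same for the moment, N m; "grip_width": finger opening in m; "finger_force": force on a finger pad.
Only numpy, scipy, OpenCV 4.12 (cv2) and the standard library are available. Lean on these libraries where they do the work, as an engineer would, in place of code of your own. Each camera call takes 0.05 s, during which the arm holds its last target. There are 200 camera calls.

### The job

Push the loose brass disc across the face of the die holder with the fingertips, without ever picking it up, until it drops into the round recess and lies flat and flush. Then push the keeper's red knob round until the keeper is at its stop across the disc. Leave the other things on the bench standing where they are.

Things in the scene. Friction and masses are not known exactly. Their poses are not given: they have to be found in the camera images.
- holder: die holder: dark steel plate fixed to the bench, 140 (x) x 210 (y) x 20 mm high; origin: centre of its underside, at bench height. Its flat upper face lies at z = 20 mm. Seen from above, its y axis runs along its long side from the loose disc towards the recess. Its own x axis points to the side on which the keeper is pivoted.
- recess (a point): centre of the mouth of the round recess, at the height of the holder's upper face; in the holder's frame at x 0, y +45, z 20 mm. The recess is 49 mm across and 8 mm deep with a flat red floor and a 1 mm chamfer at its edge.
- die: loose brass die, a plain disc 44 mm across and 8 mm thick, about 100 g; starts lying flat on the holder's upper face, its centre 70 to 115 mm from the recess centre on the holder's -y side. Origin: centre of its underside, 12 mm above the bench when it lies on the recess floor, its top then flush with the upper face.
- keeper (a joint): angle (rad) of the keeper, a flat aluminium bar 13 mm wide on an upright pivot at x +45, y +45 mm in the holder's frame (head 12 mm above the upper face). At 0 it points along the holder's +y; it grows counterclockwise from above to a stop at 1.57, along -x across the recess. Starts at 0 to 0.3, stays where left (1 N at the knob moves it). Underside 3 mm above the upper face.
- keeper_knob (a point): middle of the upright red knob on the keeper's free end, 60 mm from the pivot axis; the knob is 14 mm across and spans 16 to 36 mm above the holder's upper face (this point 26 mm above it).
- ringblank: small plain brass ring lying flat, 24 mm across, 8 mm high; origin: centre of its underside
- thirdhand: black stepped round stand of a third-hand clamp, 68 mm across, with a steel joint on top, 67 mm high in all; origin: centre of its underside
- mug: white mug, 82 mm across, 95 mm high; origin: centre of its underside
- jar: small clear jar with a green lid, 52 mm across, 60 mm high; origin: centre of its underside
- torch: green hand torch upright on a yellow foot, 72 mm across, 152 mm high; origin: centre of its underside
- brush: hand brush about 170 mm long lying on the bench
- lamp: squat green glass spirit lamp with a brass cap, 70 mm across, 85 mm high; origin: centre of its underside
Not all that is in view belongs to the job. What is shaped like the die but pink or turquoise is not meant.

How it is judged:
On the way, in this order (a step that is already met when the one before it is completed fails the run):
1. the brass disc lies flat at the bottom of the recess, the keeper not yet swung over it (z of die in the frame of holder below 0.0136 m and horizontal distance between die and recess below 0.005 m and angle between die's own z axis and vertical below 0.06 rad and value of joint keeper below 1 rad), for 0.2 s.
2. the keeper is swung to its stop across the disc (value of joint keeper above 1.4 rad), for 0.2 s.
At the end, for the whole second after the job is handed in: The brass disc lies at rest in the recess: its underside within 1.6 mm of the floor, its centre within 5 mm of the recess centre, tilted less than 0.06 rad; the keeper stands at 1.4 rad or more (stop at 1.57) (z of die in the frame of holder below 0.0136 m and horizontal distance between die and recess below 0.005 m and angle between die's own z axis and vertical below 0.06 rad and value of joint keeper above 1.4 rad and linear speed of die below 0.02 m/s); the robot touches nothing.
It fails at once if the brass disc is lifted (underside more than 12 mm above the holder's face) (z of die in the frame of holder above 0.032 m).
It fails at once if the brass disc is pushed off the holder or turned up on edge (height (world z) of die below 0.004 m or angle between die's own z axis and vertical above 0.8 rad).
It fails at once if another thing on the bench is moved by more than 30 mm or knocked over (distance of any of ringblank, thirdhand, mug, jar, torch, brush, lamp from where it was at the start of the episode above 0.03 m or angle between any of ringblank, thirdhand, mug, jar, torch, lamp's own z axis and vertical above 0.6 rad).
It also fails if it takes over 58 s, if anything falls off the work surface, if the arm or the gripper's body presses on something with over 40 N, if the wrist force passes 120 N, or if a joint passes its speed limit or range.

## Working session

There is one attempt and no reset: what is moved stays moved. The work goes in short steps, Python scripts to look and compute and a tool call to move; the robot and the scene stay as the last step left them, time stands still between calls to the robot, and variables do not carry over. Pictures are saved under pics/ and viewed, at most 10 in all, crops included, and the job is handed in when it is done.

Besides the shell and the picture viewer there is one more tool, called after "Request:" as name(argument=value, ...) on one line, values as JSON. apply_moves: Moves the arm, as the interface text tells. Its arguments: {"type":"object","properties":{"claw":{"type":"array"},"xyz":{"type":"array"},"twist":{"type":"array"},"force":{"type":"number"}},"required":["claw","xyz","twist"]}

```bash
mkdir -p pics; cat > h.py <<'E'
from workcell import bot
import numpy as np, cv2
def save(f,n):
    cv2.imwrite(n,cv2.cvtColor(f["img"],cv2.COLOR_RGB2BGR))
def ray(f,u,v,z):
    """pixel -> world point on plane z"""
    fl=240/np.tan(np.radians(f["vfov"])/2)
    d=np.array([(u-f["cx"])/fl,-(v-f["cy"])/fl,-1])
    V=np.array(f["view"]);R=V[:3,:3];c=-R.T@V[:3,3];w=R.T@d
    return c+w*(z-c[2])/w[2]
def proj(f,p):
    fl=240/np.tan(np.radians(f["vfov"])/2)
    V=np.array(f["view"]);q=V[:3,:3]@np.array(p)+V[:3,3]
    return f["cx"]+fl*q[0]/-q[2], f["cy"]-fl*q[1]/-q[2]
E
python3 - <<'E'
from h import *
s=bot.observe();print(s)
f=bot.grab_frame("top");save(f,"pics/top1.png");print({k:v for k,v in f.items() if k!="img"})
g=bot.grab_frame("scene");save(g,"pics/scene1.png")
for c,fr in(("top",f),("scene",g)):
  for q in["holder","die","recess","keeper","keeper_knob","ringblank","mug","torch","lamp","thirdhand","jar","brush"]:
    for r in bot.find_in(c,q)[:4]:
        p=np.array(r["position"]);print(c,q,p.round(3),round(r["score"],2),np.round(proj(fr,p)))
E
```

```text
{'clock': 0.0, 'qpos': array([ 1.0908301 ,  0.52202079, -0.03633135,  1.60001856,  0.02120591,
        1.02111372, -0.11282425]), 'qd': array([-1.02230059e-03, -1.09195155e-04, -5.19973283e-04,  5.69481156e-04,
        9.90016007e-04, -8.88630254e-06, -1.10851763e-03]), 'joint_efforts': array([ 1.76414833e-03, -9.27122927e+01,  1.98031202e+00, -3.69936025e+01,
        1.78925134e-02,  8.05523247e-03, -1.59883057e-04]), 'position': array([ 0.24882213, -0.57295137,  0.23071769]), 'tool_rot': array([-3.14042077e+00,  8.81741837e-05,  4.09738754e-01]), 'force': array([-0.4123998 , -0.24910442,  0.93643099]), 'moment': array([-0.00435711, -0.03804764,  0.00791228]), 'finger_force': 0.0, 'grip_width': 0.08581706304032838}
{'vfov': 52.450945467109214, 'cx': 322.46995526541, 'cy': 234.0820975701744, 'view': array([[ 0.02580318, -0.99965755, -0.00435712, -0.03649832],
       [ 0.99533054,  0.02528546,  0.09315449, -0.55294724],
       [-0.09301242, -0.00674045,  0.99564213, -1.47395957],
       [ 0.        ,  0.        ,  0.        ,  1.        ]])}
top holder [ 0.529 -0.042  0.018] 0.81 [329
[... 856 characters left out ...]
 0.549 -0.231  0.008] 0.74 [226. 264.]
scene die [ 0.564 -0.092  0.025] 0.61 [286. 262.]
scene die [ 0.7   -0.087  0.011] 0.58 [290. 319.]
scene die [ 0.622 -0.433  0.096] 0.54 [119. 273.]
scene recess [ 0.54  -0.043  0.022] 0.88 [307. 253.]
scene keeper [0.528 0.041 0.026] 0.64 [343. 246.]
scene ringblank [ 0.416 -0.027  0.005] 0.63 [312. 217.]
scene ringblank [0.526 0.044 0.029] 0.27 [345. 245.]
scene mug [0.441 0.111 0.024] 0.6 [370. 217.]
scene torch [ 0.62  -0.432  0.09 ] 0.6 [121. 274.]
scene lamp [ 0.412 -0.484  0.062] 0.94 [119. 208.]
scene thirdhand [0.439 0.11  0.023] 0.83 [369. 217.]
scene jar [0.576 0.42  0.049] 0.77 [515. 250.]
scene brush [ 0.46  -0.331  0.02 ] 0.72 [185. 232.]
```

View pics/top1.png

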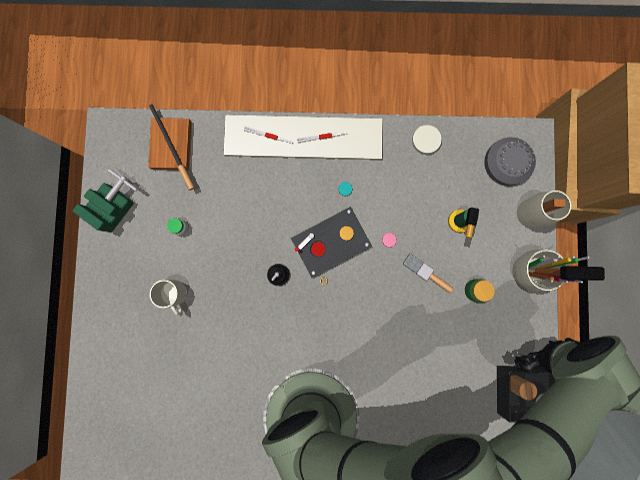

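View pics/scene1.png

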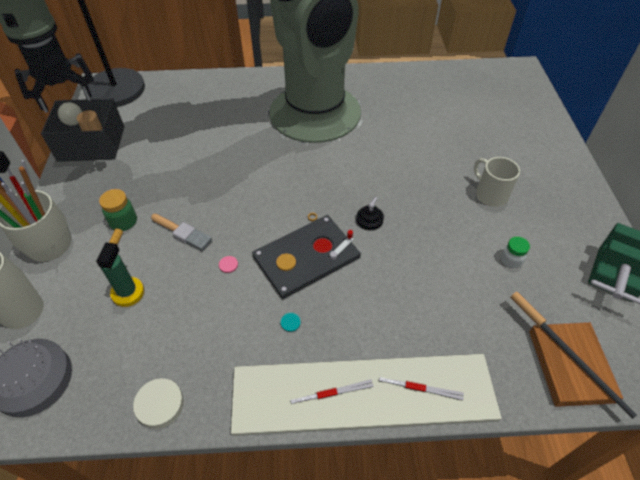

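The top view shows the following:
- **Brass disc:** on the dark plate at about (347,233). This is the one I want.
- **Red recess:** (318,249).
- **Keeper:** its bar ends at the red knob, about (297,249).
- **Look-alikes:** pink disc (390,240), turquoise disc (345,189) and ring (323,281). All three are off the plate.

Next I'll work out the rough frame and move above it for a close look.

```bash
python3 - <<'E'
from h import *
f=bot.grab_frame("top")
d=ray(f,347,233,.028);r=ray(f,318,249,.012);v=r-d
print(d,r,np.degrees(np.arctan2(v[1],v[0])),np.linalg.norm(v[:2]))
w=bot.grab_frame("wrist");V=w["view"];R=V[:3,:3];print("cam pos",-R.T@V[:3,3],"look",-R[2],w["vfov"])
m=(d+r)/2; s=bot.observe();dx,dy=(m-s["position"])[:2];y=s["tool_rot"][2];c,sn=np.cos(y),np.sin(y)
print("tool shift",c*dx+sn*dy,sn*dx-c*dy)
E
```

```text
[ 0.55874234 -0.09762911  0.028     ] [ 0.50823309 -0.00959303  0.012     ] 119.84433659769061 0.10149648189940727
cam pos [ 0.31743176 -0.54254068  0.3730842 ] look [-0.2679958  -0.11731164 -0.95625113] 60.65764394902497
tool shift 0.46795515247231656 -0.363240943346972
```

Request:
apply_moves(claw=[0.03,0.03,0.03,0.03,0.03,0.03,0.03,0.03,0.03,0.03,0.03,0.03,0.03,0.03,0.03,0.03,0.03,0.03,0.03,0.03], xyz=[[0.023,-0.018,0],[0.023,-0.018,0],[0.023,-0.018,0],[0.023,-0.018,0],[0.023,-0.018,0],[0.023,-0.018,0],[0.023,-0.018,0],[0.023,-0.018,0],[0.023,-0.018,0],[0.023,-0.018,0],[0.023,-0.018,0],[0.023,-0.018,0],[0.023,-0.018,0],[0.023,-0.018,0],[0.023,-0.018,0],[0.023,-0.018,0],[0.023,-0.018,0],[0.023,-0.018,0],[0.023,-0.018,0],[0.023,-0.018,0]], twist=[[0,0,0],[0,0,0],[0,0,0],[0,0,0],[0,0,0],[0,0,0],[0,0,0],[0,0,0],[0,0,0],[0,0,0],[0,0,0],[0,0,0],[0,0,0],[0,0,0],[0,0,0],[0,0,0],[0,0,0],[0,0,0],[0,0,0],[0,0,0]])

```text
clock: 3.4
position: [0.528, -0.0587, 0.2314]
tool_rot: [3.141, -0.0, 0.41]
force: [-0.3, -0.5, -0.2]
grip_width: 0.03
finger_force: 0.0
```

Request:
apply_moves(claw=[0.03,0.03,0.03,0.03,0.03,0.03,0.03,0.03,0.03,0.03,0.03,0.03,0.03,0.03], xyz=[[0,0,0],[0,0,0],[0,0,0],[0,0,0],[0,0,0],[0,0,0],[0,0,0],[0,0,0],[0,0,0],[0,0,0],[0,0,0],[0,0,0],[0,0,0],[0,0,0]], twist=[[0,0,-0.12],[0,0,-0.12],[0,0,-0.12],[0,0,-0.12],[0,0,-0.12],[0,0,-0.12],[0,0,-0.12],[0,0,-0.12],[0,0,-0.12],[0,0,-0.12],[0,0,-0.12],[0,0,-0.12],[0,0,-0.12],[0,0,-0.12]])

```text
clock: 4.8
position: [0.5275, -0.0599, 0.2314]
tool_rot: [3.141, 0.0, 2.095]
force: [0.8, 0.2, -0.8]
grip_width: 0.03
finger_force: 0.0
```

```bash
python3 - <<'E'
from h import *
s=bot.observe();print(s["clock"],s["position"],s["tool_rot"],s["qpos"],s["grip_width"],s["force"])
f=bot.grab_frame("wrist");save(f,"pics/w1.png")
for q in["holder","die","recess","keeper","keeper_knob"]:
    for r in bot.find_in("wrist",q)[:3]:
        p=np.array(r["position"]);print(q,p.round(3),round(r["score"],2),np.round(proj(f,p)))
E
```

```text
4.8 [ 0.52753092 -0.05988057  0.23138912] [3.14145122e+00 1.57759250e-04 2.09454344e+00] [ 0.45508537  0.42505785 -0.60192957  1.82526329  0.28543815  0.97830761
  0.25724616] 0.029955175841843776 [ 0.78712304  0.19857528 -0.78613072]
holder [ 0.521 -0.034  0.022] 0.66 [326. 183.]
die [ 0.558 -0.092  0.031] 0.7 [329. 262.]
die [ 0.699 -0.082  0.008] 0.56 [457. 314.]
die [ 0.523 -0.029  0.018] 0.18 [331. 178.]
recess [ 0.522 -0.032  0.018] 0.98 [328. 180.]
keeper [0.527 0.038 0.029] 0.79 [378. 109.]
keeper_knob [0.52  0.039 0.025] 0.7 [371. 103.]
```

View pics/w1.png

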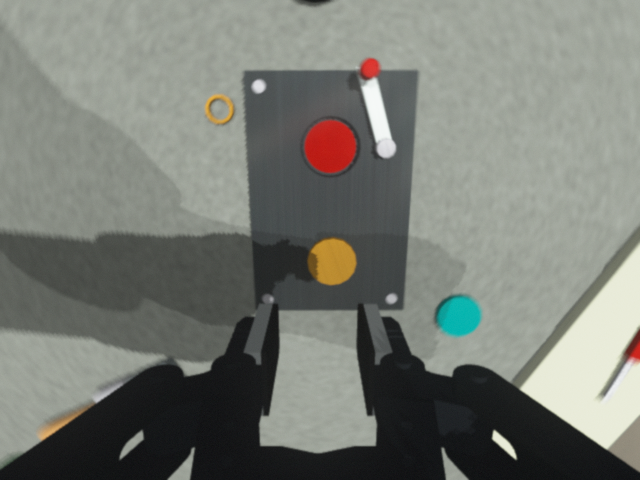

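The close view shows the brass disc at about (332,262), the red recess at (330,147), the keeper pivot at (385,148) and the knob at (370,68). The turquoise disc, off the plate at (459,315), is not the target.

```bash
cat >> h.py <<'E'
def blob(f,kind,box=None):
    hsv=cv2.cvtColor(f["img"],cv2.COLOR_RGB2HSV);h,s,v=hsv[...,0],hsv[...,1],hsv[...,2]
    m=((h>12)&(h<28)&(s>120)&(v>60)) if kind=="brass" else (((h<8)|(h>172))&(s>150)&(v>60))
    m=m.astype(np.uint8)
    if box: k=np.zeros_like(m);x0,y0,x1,y1=box;k[y0:y1,x0:x1]=1;m&=k
    cs=cv2.findContours(m,cv2.RETR_EXTERNAL,cv2.CHAIN_APPROX_NONE)[0]
    return max(cs,key=cv2.contourArea)[:,0,:]
def centre(f,c,z):
    P=np.array([ray(f,u,v,z)[:2] for u,v in c],np.float32)
    (x,y),r=cv2.minEnclosingCircle(P);return np.array([x,y]),r
E
python3 - <<'E'
from h import *
f=bot.grab_frame("wrist")
D,rd=centre(f,blob(f,"brass",(280,200,380,310)),.028)
Rr,rr=centre(f,blob(f,"red",(290,110,365,190)),.012)
K,rk=centre(f,blob(f,"red",(350,50,390,85)),.056)
P=ray(f,385,148,.032)[:2]
print("die",D,rd,"recess",Rr,rr,"knob",K,rk,"pivot",P)
C=[ray(f,*p,.02)[:2] for p in((246,71),(418,71),(404,310),(254,310))]
print(np.round(C,4)); a=C[0]-C[3];b=C[1]-C[2];print(np.degrees(np.arctan2([a[1],b[1]],[a[0],b[0]])),np.linalg.norm(a),np.linalg.norm(b),np.linalg.norm(C[0]-C[1]))
C0=np.mean(C,0)
t=np.arctan2(*((a+b)[::-1]));y=np.array([np.cos(t),np.sin(t)]);x=np.array([y[1],-y[0]])
rc=C0+.045*y
print("yaw of y",t,"recess from corners",rc)
for n,p in(("D",D),("R",Rr),("K",K),("P",P)): q=p-rc;print(n,(q@x)*1e3,(q@y)*1e3)
print("K ang",np.arctan2(-((K-P)@x),(K-P)@y),np.linalg.norm(K-P))
E
```

```text
die [ 0.5600183  -0.09157348] 0.022672077640891075 recess [ 0.51032472 -0.00662868] 0.022120606154203415 knob [0.50681174 0.05774627] 0.006178721785545349 pivot [0.5484068  0.01507778]
[[ 0.4224  0.0113]
 [ 0.5413  0.0788]
 [ 0.6459 -0.1019]
 [ 0.5226 -0.1718]]
[118.71061028 120.07281879] 0.20872514837624398 0.20877281287158173 0.1368131807349865
yaw of y 2.083779875436612 recess from corners [ 0.51097841 -0.0066949 ]
D 1.0710540292151012 -98.02110465094664
R -0.5370575625196781 0.37851648319000153
K 27.996005878558496 58.191476876102705
P 43.29632984885031 0.6011260128708089
K ang 0.259676455224232 0.05958815676076951
```

Request:
apply_moves(claw=[0.03,0.03,0.03,0.03,0.03,0.03,0.03,0.03,0.03,0.03,0.03,0.03,0.03,0.03], xyz=[[-0.03,0.004,0],[-0.03,0.004,0],[-0.029,0.004,0],[0,0,0.03],[0,0,0.03],[0,0,0.03],[0,0,0.03],[0,0,0.03],[0,0,0.02],[0,0,0.014],[0,0,0.01],[0,0,0.005],[0,0,0],[0,0,0]], twist=[[0,0,0],[0,0,0],[0,0,0],[0,0,0],[0,0,0],[0,0,0],[0,0,0],[0,0,0],[0,0,0],[0,0,0],[0,0,0],[0,0,0],[0,0,0],[0,0,0]])

```text
clock: 6.55
position: [0.5825, -0.1312, 0.033]
tool_rot: [3.141, 0.001, 2.09]
force: [1.5, -0.1, 0.6]
grip_width: 0.0301
finger_force: 0.0
```

Request:
apply_moves(claw=[0.03,0.03,0.03,0.03,0.03], xyz=[[0,0,0.003],[0,0,0.002],[0,0,0.002],[0,0,0],[0,0,0]], twist=[[0,0,0],[0,0,0],[0,0,0],[0,0,0],[0,0,0]])

```text
clock: 7.05
position: [0.582, -0.1311, 0.0253]
tool_rot: [-3.142, -0.0, 2.09]
force: [0.2, -0.5, 0.5]
grip_width: 0.0299
finger_force: 0.0
```

Request:
apply_moves(claw=[0.03,0.03,0.03,0.03], xyz=[[0,0,0.001],[0,0,0.001],[0,0,0],[0,0,0]], twist=[[0,0,0],[0,0,0],[0,0,0],[0,0,0]])

```text
clock: 7.45
position: [0.582, -0.1311, 0.0233]
tool_rot: [-3.142, -0.0, 2.09]
force: [-0.2, 0.1, 0.7]
grip_width: 0.0302
finger_force: 0.0
```

```bash
python3 - <<'E'
from h import *
s=bot.observe();print(s["position"],s["tool_rot"],s["force"])
f=bot.grab_frame("wrist");cv2.imwrite("pics/w2.png",cv2.resize(cv2.cvtColor(f["img"],cv2.COLOR_RGB2BGR)[180:480,120:520],None,fx=2,fy=2))
E
```

```text
[ 0.58203111 -0.13111891  0.02326397] [-3.14153802e+00 -6.83081883e-05  2.08977704e+00] [-0.21464002  0.14979236  0.68591788]
```

View pics/w2.png

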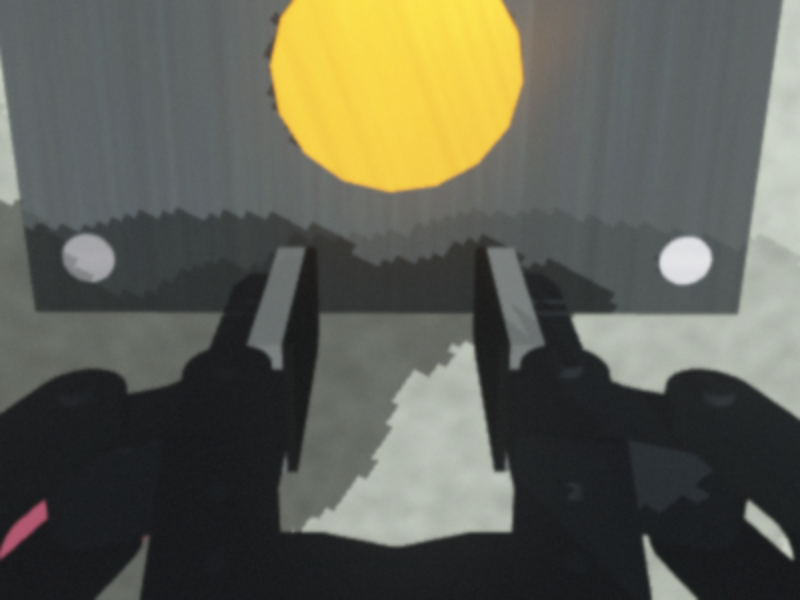

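The disc is centred ahead of the two fingertips, which sit just behind it at crop (290,250) and (500,250). I'll lower a little more to find the face.

Request:
apply_moves(claw=[0.03,0.03,0.03], xyz=[[0,0,0.001],[0,0,0],[0,0,0]], twist=[[0,0,0],[0,0,0],[0,0,0]])

```text
clock: 7.8
position: [0.582, -0.1311, 0.0223]
tool_rot: [-3.142, -0.0, 2.09]
force: [0.2, 0.7, -0.4]
grip_width: 0.03
finger_force: 0.0
```

Request:
apply_moves(claw=[0.03,0.03,0.03], xyz=[[0,0,0.001],[0,0,0],[0,0,0]], twist=[[0,0,0],[0,0,0],[0,0,0]])

```text
clock: 8.1
position: [0.5821, -0.1311, 0.0213]
tool_rot: [3.142, -0.0, 2.09]
force: [0.9, 0.7, 0.0]
grip_width: 0.0299
finger_force: 0.0
```

Request:
apply_moves(claw=[0.03,0.03,0.03,0.03,0.03,0.03,0.03,0.03,0.03,0.03,0.03,0.03,0.03,0.03,0.03,0.03,0.03,0.03,0.03], xyz=[[0.005,0,0],[0.005,0,0],[0.004,0,0],[0.004,0,0],[0.004,0,0],[0.005,0,0],[0.005,0,0],[0.005,0,0],[0.005,0,0],[0.005,0,0],[0.005,0,0],[0.005,0,0],[0.005,0,0],[0.005,0,0],[0.005,0,0],[0.005,0,0],[0.005,0,0],[0.005,0,0],[0,0,0]], twist=[[0,0,0],[0,0,0],[0,0,0],[0,0,0],[0,0,0],[0,0,0],[0,0,0],[0,0,0],[0,0,0],[0,0,0],[0,0,0],[0,0,0],[0,0,0],[0,0,0],[0,0,0],[0,0,0],[0,0,0],[0,0,0],[0,0,0]])

```text
clock: 10.0
position: [0.5386, -0.0548, 0.0213]
tool_rot: [-3.141, -0.0, 2.091]
force: [-0.6, 0.5, 0.2]
grip_width: 0.0296
finger_force: 0.0
```

```bash
cat >> h.py <<'E'
def report(z=.028,box=None):
    s=bot.observe();f=bot.grab_frame("wrist");D,r=centre(f,blob(f,"brass",box),z)
    R=np.array([.5107,-.0067]);t=s["tool_rot"][2];X=np.array([np.cos(t),np.sin(t)]);Y=np.array([X[1],-X[0]])
    print(s["clock"],"die",D,"r",r,"force",s["force"].round(1))
    for n,v in(("recess-die",R-D),("recess-tcp",R-s["position"][:2]),("die-tcp",D-s["position"][:2])): print(n,np.round([v@X*1e3,v@Y*1e3],1))
    return f
E
python3 - <<'E'
from h import *
save(report(),"pics/w3.png")
E
```

```text
10.0 die [ 0.52469397 -0.02951064] r 0.022320786491036415 force [-0.6  0.5  0.2]
recess-die [26.7 -0.8]
recess-tcp [55.6 -0.3]
die-tcp [28.9  0.5]
```

View pics/w3.png

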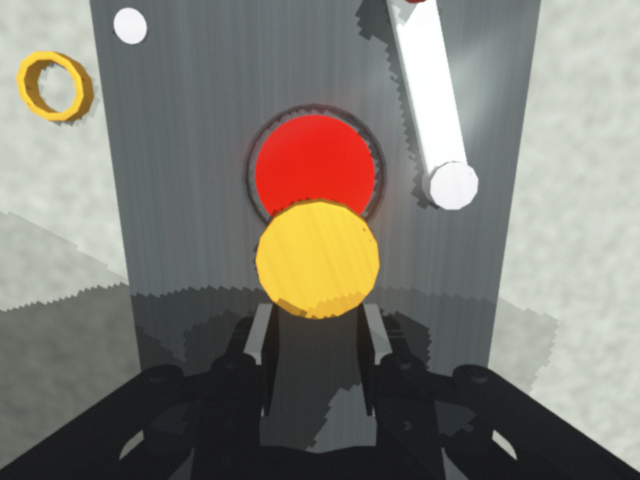

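The disc is centred between the tips at (318,260) and partly over the red recess at (315,170). I'll keep pushing.

Request:
apply_moves(claw=[0.03,0.03,0.03,0.03,0.03,0.03,0.03,0.03,0.03,0.03,0.03,0.03], xyz=[[0.003,0,0],[0.003,0,0],[0.003,0,0],[0.003,0,0],[0.003,0,0],[0.003,0,0],[0.002,0,0],[0.002,0,0],[0.002,0,0],[0.001,0,0],[0.001,0,0],[0,0,0]], twist=[[0,0,0],[0,0,0],[0,0,0],[0,0,0],[0,0,0],[0,0,0],[0,0,0],[0,0,0],[0,0,0],[0,0,0],[0,0,0],[0,0,0]])

```text
clock: 11.25
position: [0.5259, -0.0329, 0.0213]
tool_rot: [-3.141, -0.0, 2.09]
force: [0.4, 0.2, 0.1]
grip_width: 0.0297
finger_force: 0.0
```

```bash
python3 - <<'E'
from h import *
save(report(.02,(200,80,440,400)),"pics/w4.png")
E
```

```text
11.25 die [ 0.51286316 -0.01025854] r 0.023586388677358627 force [0.4 0.2 0.1]
recess-die [ 4.2 -0.1]
recess-tcp [30.3 -0.2]
die-tcp [26.1 -0.1]
```

View pics/w4.png

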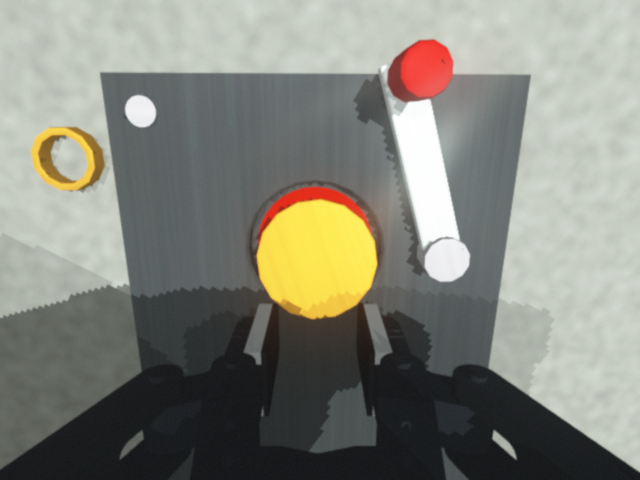

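The disc is tipping into the recess and is about 3–4 mm short, with a red crescent still showing near (315,195).

Request:
apply_moves(claw=[0.03,0.03,0.03,0.03,0.03,0.03], xyz=[[0.001,0,0],[0.001,0,0],[0.001,0,0],[0.001,0,0],[0,0,0],[0,0,0]], twist=[[0,0,0],[0,0,0],[0,0,0],[0,0,0],[0,0,0],[0,0,0]])

```text
clock: 11.9
position: [0.524, -0.0295, 0.0213]
tool_rot: [3.142, -0.0, 2.09]
force: [-0.7, 0.1, -0.0]
grip_width: 0.03
finger_force: 0.0
```

```bash
python3 - <<'E'
from h import *
save(report(.02,(200,80,440,400)),"pics/w5.png")
E
```

```text
11.9 die [ 0.51144457 -0.00728019] r 0.022262733429670334 force [-0.7  0.1 -0. ]
recess-die [ 0.9 -0.4]
recess-tcp [26.4 -0.3]
die-tcp [25.5  0.1]
```

View pics/w5.png

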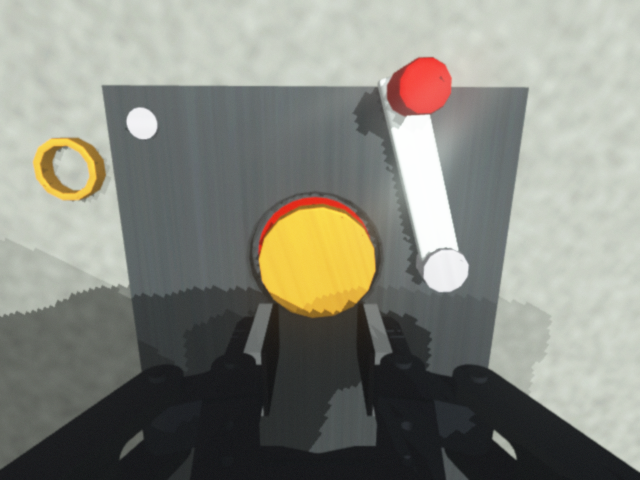

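Request:
apply_moves(claw=[0.03,0.03,0.03,0.03,0.03], xyz=[[0.001,0,0],[0.001,0,0],[0.001,0,0],[0,0,0],[0,0,0]], twist=[[0,0,0],[0,0,0],[0,0,0],[0,0,0],[0,0,0]])

```text
clock: 12.45
position: [0.5225, -0.0269, 0.0213]
tool_rot: [3.142, -0.0, 2.09]
force: [0.6, -0.6, -1.0]
grip_width: 0.0298
finger_force: 0.0
```

```bash
python3 - <<'E'
from h import *
save(report(.02,(200,80,440,400)),"pics/w6.png")
E
```

```text
12.45 die [ 0.51142329 -0.00712804] r 0.022334877401590347 force [ 0.6 -0.6 -1. ]
recess-die [ 0.7 -0.4]
recess-tcp [23.4 -0.3]
die-tcp [22.7  0.1]
```

View pics/w6.png

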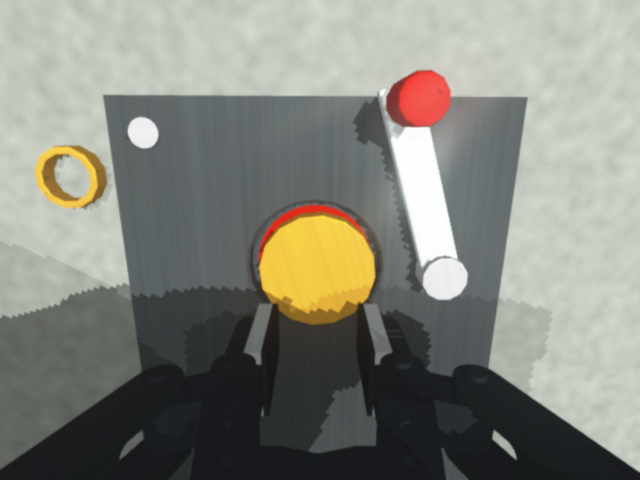

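The disc stayed at (317,268) while the tips slid over it, so it has dropped and lies flush within 1 mm of centre. Next I'll lift, close the fingers and come down outside the knob, on its +x side.

Request:
apply_moves(claw=[0.03,0.03,0,0,0,0,0,0,0,0], xyz=[[0,0,-0.03],[0,0,-0.03],[0,0,-0.02],[0.029,0.019,0],[0.029,0.019,0],[0.029,0.02,0],[0,0,0],[0,0,0],[0,0,0],[0,0,0]], twist=[[0,0,0],[0,0,0],[0,0,0],[0,0,0],[0,0,0],[0,0,0],[0,0,0],[0,0,0],[0,0,0],[0,0,0]])

```text
clock: 13.5
position: [0.5297, 0.0763, 0.1012]
tool_rot: [-3.141, 0.0, 2.088]
force: [-0.7, -0.3, 0.2]
grip_width: 0.0002
finger_force: 0.0
```

Request:
apply_moves(claw=[0,0,0,0,0], xyz=[[0,0,0.02],[0,0,0.02],[0,0,0.02],[0,0,0],[0,0,0]], twist=[[0,0,0],[0,0,0],[0,0,0],[0,0,0],[0,0,0]])

```text
clock: 14.0
position: [0.5298, 0.077, 0.0416]
tool_rot: [-3.141, -0.0, 2.089]
force: [-0.4, 0.6, -0.1]
grip_width: -0.0002
finger_force: 0.0
```

```bash
python3 - <<'E'
from h import *
s=bot.observe();R=np.array([.5107,-.0067]);t=2.09;X=np.array([np.cos(t),np.sin(t)]);Y=np.array([X[1],-X[0]]);v=s["position"][:2]-R
print("hx,hy",v@Y*1e3,v@X*1e3,s["position"],s["force"],s["grip_width"])
f=bot.grab_frame("wrist");save(f,"pics/w7.png")
E
```

```text
hx,hy 58.09036005342045 63.22508878027157 [0.52976331 0.07701674 0.04161431] [-0.39242086  0.57082909 -0.14124314] -0.00023686961651279826
```

View pics/w7.png

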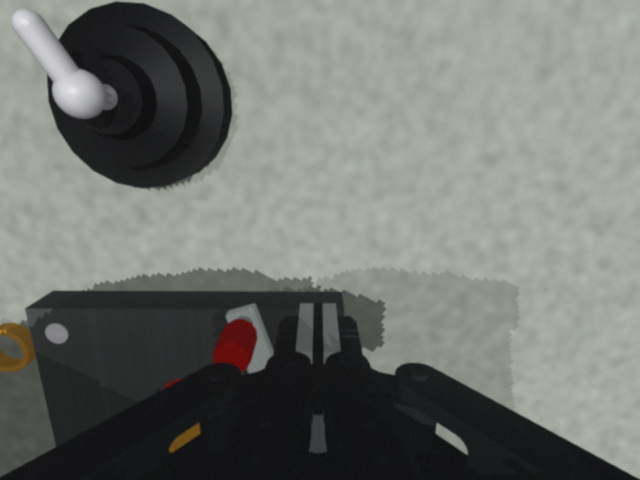

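The closed fingers stand just to the right of the red knob, which is at (235,345). I'll sweep round the arc.

Request:
apply_moves(claw=[0,0,0,0,0,0,0,0,0,0,0,0,0,0,0], xyz=[[0,-0.004,0],[0,-0.004,0],[-0.0005,-0.005,0],[-0.0005,-0.005,0],[-0.001,-0.005,0],[-0.002,-0.006,0],[-0.002,-0.006,0],[-0.002,-0.006,0],[-0.004,-0.005,0],[-0.004,-0.005,0],[-0.004,-0.006,0],[-0.004,-0.004,0],[-0.004,-0.003,0],[-0.004,-0.003,0],[0,0,0]], twist=[[0,0,0],[0,0,0],[0,0,0],[0,0,0],[0,0,0],[0,0,0],[0,0,0],[0,0,0],[0,0,0],[0,0,0],[0,0,0],[0,0,0],[0,0,0],[0,0,0],[0,0,0]])

```text
clock: 15.55
position: [0.4873, 0.0155, 0.0412]
tool_rot: [-3.141, 0.0, 2.089]
force: [0.5, 0.0, -0.1]
grip_width: 0.0001
finger_force: 0.0
```

Request:
apply_moves(claw=[0,0,0,0,0,0], xyz=[[-0.003,-0.002,0],[-0.003,-0.002,0],[-0.002,-0.001,0],[-0.002,-0.001,0],[0,0,0],[0,0,0]], twist=[[0,0,0],[0,0,0],[0,0,0],[0,0,0],[0,0,0],[0,0,0]])

```text
clock: 16.15
position: [0.4872, 0.0047, 0.0413]
tool_rot: [-3.142, -0.0, 2.09]
force: [0.9, -0.0, -0.1]
grip_width: -0.0001
finger_force: 0.0
```

Request:
apply_moves(claw=[0,0,0,0,0], xyz=[[-0.001,0,0],[-0.001,0,0],[-0.001,0,0],[0,0,0],[0,0,0]], twist=[[0,0,0],[0,0,0],[0,0,0],[0,0,0],[0,0,0]])

```text
clock: 16.65
position: [0.4888, 0.0021, 0.0413]
tool_rot: [3.141, 0.0, 2.09]
force: [0.2, -0.2, -0.1]
grip_width: -0.0001
finger_force: 0.0
```

Now I'll back off to the +y side, lift clear and check.

Request:
apply_moves(claw=[0,0,0,0,0,0,0,0,0,0], xyz=[[0.005,0,0],[0,0,-0.02],[0,0,-0.04],[0,0,-0.05],[0,0,-0.05],[-0.04,0,0],[-0.04,0,0],[-0.03,0,0],[0,0,0],[0,0,0]], twist=[[0,0,0],[0,0,0],[0,0,0],[0,0,0],[0,0,0],[0,0,0],[0,0,0],[0,0,0],[0,0,0],[0,0,0]])

```text
clock: 17.65
position: [0.5405, -0.0888, 0.201]
tool_rot: [-3.141, -0.001, 2.089]
force: [0.3, 0.2, 0.5]
grip_width: 0.0002
finger_force: 0.0
```

```bash
python3 - <<'E'
from h import *
f=bot.grab_frame("wrist");cv2.imwrite("pics/w8.png",f["img"][...,::-1])
hsv=cv2.cvtColor(f["img"],cv2.COLOR_RGB2HSV)
R=np.array([.5107,-.0067]);t=2.09;X=np.array([np.cos(t),np.sin(t)]);Y=np.array([X[1],-X[0]])
c=blob(f,"red");K,r=centre(f,c,.056);v=K-R;print("knob hx,hy,r",v@Y*1e3,v@X*1e3,r*1e3,c.mean(0))
E
```

```text
knob hx,hy,r -7.619396463228637 7.175706533533778 16.28662459552288 [323.80597015  89.24626866]
```

View pics/w8.png

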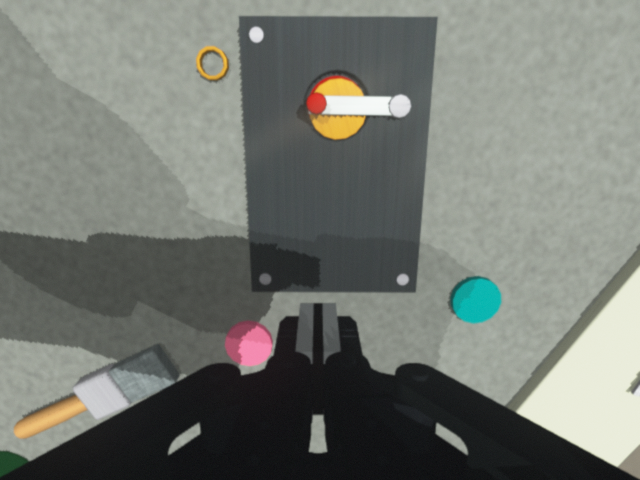

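The keeper lies across the disc, with the knob at (316,104) and the pivot at (400,105). The disc at (337,108) is seated, and the other things are undisturbed. One numeric check of the angle and I'll hand in.

```bash
python3 - <<'E'
from h import *
f=bot.grab_frame("wrist");R=np.array([.5107,-.0067]);t=2.09;X=np.array([np.cos(t),np.sin(t)]);Y=np.array([X[1],-X[0]])
K=ray(f,316,104,.056)[:2]-R;P=ray(f,400,105,.032)[:2]-R
a=np.arctan2(-(K-P)@Y,(K-P)@X);print(K@Y,K@X,P@Y,P@X,a)
D,r=centre(f,blob(f,"brass",(290,60,390,150)),.02);print((D-R)@Y,(D-R)@X,r)
if a>1.48: print(bot.job_done())
E
```

```text
-0.015242858103050755 0.0011115752198054493 0.04489159685123903 0.0013892316447116704 1.5754135541733592
0.00042003354144733656 -0.006725010836944205 0.0211346335709095
the job is handed in; nothing more can be done
None
```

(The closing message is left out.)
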